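Sort the bench handful back into its holders

TASK

Tidy the handful on the bench back into its holders: lay the black marker and the ball pen lengthwise in the grey pen tray, one in each groove; the good green-and-yellow cell lying in either groove of the green cell holder; the spent red-and-white cell in the red tub; and the black tape roll flat in the round recess of the blue nest. Leave the white glue bottle among them standing where it is.

Things in the scene. Friction and masses are not known exactly. Their poses are not given: they have to be found in the camera images.
- marker: black felt marker lying on its side, 145 long, 21 wide, 20 high mm, 22 g; origin under its middle, own y axis along its length
- ball_pen: white ball pen with a blue cap lying on its side, 135 long, 12 wide, 10 high mm, 12 g; origin under its middle, own y axis along its length
- green_cell: good battery cell, green with a yellow end, a lying cylinder 50 long, 17 mm across, 23 g, can roll; own y axis along its length; the origin lies on its skin at mid length, 7.5 mm from the cylinder's axis, which is in the direction of the origin's own z (straight below the axis at the start)
- red_cell: spent battery cell, red with a white end, same size and same origin and axes as the green cell
- black_tape: roll of black electrical tape lying flat, 57 mm across, 19 high mm; solid to the touch, no usable hole; grip it across its outside; origin at the centre of its underside
- pen_tray: fixed grey tray, 190 (own y) x 116 (own x) mm, with two flat-floored grooves along its own y, centred at own x = -26 and +26 mm: floor 38 wide, 178 long, 10 mm above the bench, flaring to 48 wide at the ridge and rim tops, 15 mm above the bench (keep fingertips above these); end walls 20 mm high. Origin at the centre of its underside, on the bench
- cell_holder: fixed green holder, 112 (own x) x 82 (own y) mm, with two short grooves along its own y, centred at own x = -25 and +25 mm: floor 10 wide, 66 long, 10 mm above the bench, with sloping sides that centre a cell, out to 28 wide at the ridge and rim tops, 15 mm above the bench; end walls 20 mm high. Origin at the centre of its underside, on the bench
- tape_nest: fixed blue square plate 112 x 112 x 15 mm with one round recess 78 mm across in its middle, its floor 9 mm above the bench, rim 15 mm above the bench. Origin at the centre of its underside, on the bench
- spent_tub: fixed red open square tub 104 x 104 mm, rim 43 mm above the bench, walls 3 mm, inner floor 9 mm above the bench. Origin at the centre of its underside, on the bench
- glue_bottle: white glue bottle with a red pointed cap, 28 x 34 mm, 108 mm tall, loose, standing upright among the things; to be left standing where it is. Origin at the centre of its underside

How it is judged (in metres and radians):
At the end, for the whole second after the job is handed in: Marker and ball pen lie in a grey groove each (within 16 mm across, 26 mm along, on its floor, 0.2 rad); green cell lies in a green groove (14 mm across, 13 mm along, 0.2 rad); red cell on the tub floor; tape flat in the recess (14 mm, 0.1 rad); all five at rest (((x of marker in the frame of pen_tray between -0.042 and -0.01 m and x of ball_pen in the frame of pen_tray between 0.01 and 0.042 m) or (x of marker in the frame of pen_tray between 0.01 and 0.042 m and x of ball_pen in the frame of pen_tray between -0.042 and -0.01 m)) and y of marker in the frame of pen_tray between -0.026 and 0.026 m and z of marker in the frame of pen_tray between 0.0065 and 0.0135 m and angle between the y axis of each of marker, ball_pen and the y axis of pen_tray, either way round below 0.2 rad and y of ball_pen in the frame of pen_tray between -0.026 and 0.026 m and z of ball_pen in the frame of pen_tray between 0.0065 and 0.0135 m and (x of green_cell in the frame of cell_holder between -0.039 and -0.011 m or x of green_cell in the frame of cell_holder between 0.011 and 0.039 m) and y of green_cell in the frame of cell_holder between -0.013 and 0.013 m and z of green_cell in the frame of cell_holder below 0.028 m and angle between the y axis of green_cell and the y axis of cell_holder, either way round below 0.2 rad and x of red_cell in the frame of spent_tub between -0.05 and 0.05 m and y of red_cell in the frame of spent_tub between -0.05 and 0.05 m and z of red_cell in the frame of spent_tub below 0.028 m and horizontal distance between black_tape and tape_nest below 0.014 m and z of black_tape in the frame of tape_nest between 0.006 and 0.012 m and angle between the z axis of black_tape and the z axis of tape_nest, either way round below 0.1 rad and linear speed of each of marker, ball_pen, green_cell, red_cell, black_tape below 0.02 m/s); the robot touches nothing.
It fails at once if the glue bottle is knocked over or shifted by more than 30 mm (angle between glue_bottle's own z axis and vertical above 0.5 rad or distance of glue_bottle from where it was at the start of the episode above 0.03 m).
It also fails if it takes over 128 s, if anything falls off the work surface, if the arm or the gripper's body presses on something with over 40 N, if the wrist force passes 120 N, or if a joint passes its speed limit or range.

ROBOT

A 6-joint arm with a two-finger parallel gripper is mounted at the origin on a cart in front of the work surface, level with it; the furniture and walls round the work are solid. World frame = base frame: x ahead of the robot, y to its left, z up, the work surface at z = 0. Lengths are in m, angles in degrees, forces in N, time in s.
With the tool pointing down it reaches from about 0.3 to 0.75 m from the base axis. Payload 8.5 kg.
Tool frame: the origin (TCP) lies midway between the tips of the shut fingers; the grasp point (between the pads) lies 19 mm behind it; z points along the fingers, y is the line along which they close (so a half turn about z gives the same grasp; the last joint's range is limited). The gripper opens to 85 mm and grips with 20 to 120 N. Pads are 22 mm wide; open, the fingers measure 114 mm over their backs; the gripper's body (76 mm by 85 mm) begins 54 mm behind the grasp point. The pads swing forward as they close: fully open they stand 13 mm farther back than shut.
Start: joints at [51.664, 21.807, 74.336, -0, 83.858, -12.336], TCP at [0.241, 0.494, 0.231] pointing down, gripper open.
Joint ranges: [-178.18, 178.18], [-50.72, 133.34], [12.68, 142.11], [-81.47, 261.47], [9.98, 163.14], [-165.26, 165.26]. Speed limits (degrees/s): [136.94, 136.94, 180, 180, 180, 180].

INTERFACE

Orientations are given as a 3x3 rotation matrix whose columns are the frame's x, y, z axes.
In Python, from rig import env, viewer, recognise, pinpoint gives the robot as it stands.
- The arm moves only by the tool move_arm, never from a script. Its argument "plan" is text: rows parted by semicolons, each of 7 numbers parted by spaces: the shift along the tool's x, y, z in m, then the turn, a rotation vector about the tool's x, y, z in rad, then the finger opening in m, from 0 to 0.0854. A call has 1 to 12 rows; each row shifts and turns the commanded pose from where the row before left it, along the tool's axes as they then stand; what a row does not reach is not made up. A row lasts 1/8 s, in which the tool goes at most 62.5 mm and 10.7 degrees, less where a joint would pass 70% of its speed; a pose out of reach is approached as far as the arm can. A call is refused whole if a number of a shift passes 0.0625 or a number of a turn 0.188, either way. A call with a gripper value outside its range is refused whole. The fingers move at their own pace and stop on an object; "grip_force" is the grip in N (left out, the last holds). Time passes only in rows, so rows that do not move let the fingers close. It gives the time, the measured TCP pose, the force, the opening and the grip force at its end, in the units of the state.
- env.observe(): the state, without advancing time (a new reading comes with each control period).
- viewer.get_image(name): name is "scene" or "side" or "wrist"; returns (picture, depth): 384x512x3 uint8, red, green, blue; 384x512 float32, m along the optical axis (not along the pixel's ray), 0 where there is no reading.
- viewer.calibration(name): a dict with "fx", "fy", "cx", "cy" (pixels), "R" (3x3) and "t" (3): a world point X has camera coordinates R X + t. Camera axes: x right, y down, z forward; pixel columns grow to the right and rows downward; lengths in m; the calibration is good to about 2 mm. The wrist camera is an equidistant fisheye: a pixel r from the principal point sees the ray r / f radians off the axis. A picture is of the moment at which its call begins: read the wrist's pose just before it. calibration takes no time and is no camera call; for the wrist camera it gives the pose at the moment of the call.
- env.close_job(): hands the job in; it is judged then, once.
Trained networks look in the newest picture that a camera, given by its name, has taken for a name from the list of things; names that differ only in an ending like _2 or _b are one class to them, and where a whole thing is asked for, a point or a joint stands for the part that bears it (a point fixed in the world has none). Each returns a list of dicts, best first, with "conf" (0 to 1); they miss things now and then, are a little off and sometimes report something else, mostly with a low value. They report only what shows in the picture. A call takes as long as a camera call.
- recognise(camera, name): "extent" ([centre column, centre row, width, height] in pixels, round what is visible of it).
- pinpoint(camera, name): "pixel" ([column, row] in pixels: a listed point, or the origin of a listed thing).
The state is a dict: "time_s": time; "q": joint angles; "qvel": joint speeds; "joint_efforts": joint torques, N m; "position": TCP position; "tool_rot": TCP orientation; "ft_force": force on the tool from outside, world axes, zero at the start; "wrist_torque": the same for the moment, N m; "grip_width": finger opening in m; "gripper_force": force on a finger pad.
Only numpy, scipy, OpenCV 4.12 (cv2) and the standard library are available. Lean on these libraries where they do the work, as an engineer would, in place of code of your own. Each camera call takes 0.05 s, during which the arm holds its last target. There are 200 camera calls.

## Working session

There is one attempt and no reset: what is moved stays moved. The work goes in short steps, Python scripts to look and compute and a tool call to move; the robot and the scene stay as the last step left them, time stands still between calls to the robot, and variables do not carry over. Pictures are saved under pics/ and viewed, at most 14 in all, crops included, and the job is handed in when it is done.

Besides the shell and the picture viewer there is one more tool, called after "Emit:" by a JSON object that holds its "method" and its "body", one argument or row to a line. move_arm: Moves the arm, as the interface text tells. Its arguments: {"type":"object","properties":{"plan":{"type":"string"},"grip_force":{"type":"number"}},"required":["plan"]}

```bash
ls; mkdir -p pics; cat > h.py <<'E'
import numpy as np,cv2
from rig import env,viewer,recognise,pinpoint
def shot(n,f=None):
    im,d=viewer.get_image(n)
    if f: cv2.imwrite('pics/'+f,im[:,:,::-1])
    return im,d
def w(c,u,v,z):
    "pixel->world on plane z, pinhole"
    R=np.array(c['R']);t=np.array(c['t'])
    r=R.T@np.array([(u-c['cx'])/c['fx'],(v-c['cy'])/c['fy'],1]);o=-R.T@t
    return o+r*(z-o[2])/r[2]
E
python3 - <<'E'
from h import *
for n in('scene','side'):
    shot(n,n+'1.png');c=viewer.calibration(n);R=np.array(c['R']);print(n,c['fx'],-R.T@np.array(c['t']),R[2])
    for k in 'marker ball_pen green_cell red_cell black_tape pen_tray cell_holder tape_nest spent_tub glue_bottle'.split():
        for p in pinpoint(n,k)[:2]: print(k,round(p['conf'],2),np.round(p['pixel']),np.round(w(c,*p['pixel'],0.),3))
s=env.observe();print(s['time_s'],s['tool_rot'],s['position'])
E
```

```text
pics
scene 464.5753754939335 [-0.14872136 -0.63530331  0.70472452] [ 0.5678737   0.57644696 -0.58756138]
marker 0.77 [300. 251.] [ 0.421 -0.187  0.   ]
marker 0.74 [252. 169.] [0.568 0.111 0.   ]
ball_pen 0.7 [269. 220.] [ 0.449 -0.069  0.   ]
green_cell 0.66 [224. 200.] [0.423 0.062 0.   ]
red_cell 0.61 [150. 164.] [0.388 0.326 0.   ]
black_tape 0.93 [341. 295.] [ 0.387 -0.322  0.   ]
pen_tray 0.88 [320. 206.] [ 0.573 -0.12   0.   ]
cell_holder 0.6 [202. 142.] [0.562 0.314 0.   ]
tape_nest 0.59 [251. 171.] [0.56  0.104 0.   ]
spent_tub 0.58 [382. 246.] [ 0.557 -0.304  0.   ]
glue_bottle 0.85 [195. 178.] [0.435 0.188 0.   ]
glue_bottle 0.57 [253. 170.] [0.565 0.103 0.   ]
side 402.27304254509863 [0.49146941 0.80626681 0.64617738] [ 0.00860728 -0.79334768 -0.60870795]
marker 0.39 [294. 214.] [0.417 0.06  0.   ]
ball_pen 0.5 [286. 180.] [ 0.433 -0.078  0.   ]
green_cell 0.42 [294. 213.] [0.419 0.059 0.   ]
red_cell 0.65 [308. 306.] [0.401 0.328 0.   ]
black_tape 0.74 [301. 136.] [ 0.382 -0.317  0.   ]
pen_tray 0.67 [236. 170.] [ 0.572 -0.119  0.   ]
pen_tray 0.22 [232. 296.] [0.548 0.311 0.   ]
cell_holder 0.61 [232. 298.] [0.548 0.316 0.   ]
tape_nest 0.8 [229. 224.] [0.573 0.106 0.   ]
tape_nest 0.54 [296. 139.] [ 0.398 -0.301  0.   ]
spent_tub 0.92 [246. 139.] [ 0.553 -0.288  0.   ]
glue_bottle 0.91 [290. 252.] [0.432 0.19  0.   ]
1.1 [[-8.98799663e-01  4.38359629e-01  3.56558191e-05]
 [ 4.38359630e-01  8.98799663e-01  1.58560973e-05]
 [-2.50967653e-05  2.98815266e-05 -9.99999999e-01]] [0.24110531 0.49432837 0.23133521]
```

View pics/scene1.png

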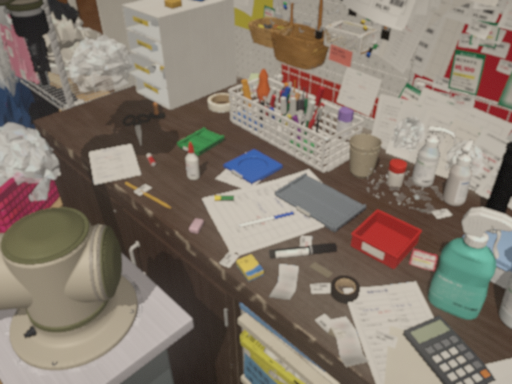

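View pics/side1.png

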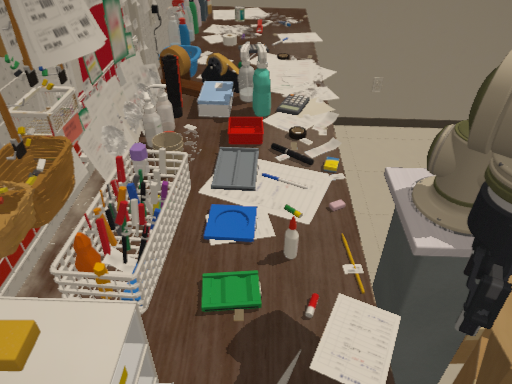

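```bash
cat >> h.py <<'E'
def cloud(n,im,d,c=None):
    c=c or viewer.calibration(n);v,u=np.indices(d.shape)
    X=np.stack([(u-c['cx'])/c['fx']*d,(v-c['cy'])/c['fy']*d,d],-1)
    X=(X-np.array(c['t']))@np.array(c['R']);X[d<=0]=9
    return X
E
python3 - <<'E'
from h import *
objs=dict(marker=(.42,-.18,.09,.005,.03),pen=(.44,-.074,.085,.004,.02),green=(.42,.06,.045,.005,.03),red=(.395,.327,.05,.005,.03),tape=(.385,-.32,.05,.012,.03),
 tray=(.572,-.12,.13,.006,.03),holder=(.553,.314,.09,.006,.03),nest=(.57,.106,.09,.007,.03),tub=(.555,-.296,.08,.02,.06),glue=(.434,.189,.04,.03,.13))
s=2 # mm map
for n in('scene','side'):
    im,d=shot(n);X=cloud(n,im,d).reshape(-1,3)
    for k,(x,y,r,z0,z1) in objs.items():
        m=np.hypot(X[:,0]-x,X[:,1]-y)<r
        P=X[m];tz=np.median(P[np.abs(P[:,2])<.005][:,2]) if k!='glue' else 0
        P=P[(P[:,2]-tz>z0)&(P[:,2]<z1)]
        if len(P)<5: print(n,k,'few',len(P),tz);continue
        (cx,cy),(a,b),th=cv2.minAreaRect((P[:,:2]*1000).astype(np.float32))
        C=np.cov(P[:,:2].T);w_,V=np.linalg.eigh(C);
        print(n,k,len(P),'mean',P.mean(0).round(4),'rect',round(cx),round(cy),round(a),round(b),round(th,1),'pca',round(np.degrees(np.arctan2(V[1,1],V[0,1])),1),'tz',round(tz,4),'ztop',np.percentile(P[:,2],95).round(4))
E
```

```text
scene marker 843 mean [ 0.4133 -0.1931  0.0142] rect 417 -169 153 143 78.0 pca 148.9 tz 0.0013 ztop 0.0213
scene pen 272 mean [ 0.4688 -0.0728  0.0114] rect 447 -83 108 151 78.2 pca 166.3 tz 0.0036 ztop 0.0168
scene green 99 mean [0.4202 0.0588 0.0143] rect 420 59 14 47 44.2 pca 135.6 tz 0.0037 ztop 0.0183
scene red 72 mean [0.3906 0.3309 0.0135] rect 377 336 51 55 80.7 pca 91.9 tz 0.0012 ztop 0.018
scene tape 418 mean [ 0.3935 -0.3226  0.0184] rect 395 -321 57 56 17.8 pca -139.3 tz 0.0015 ztop 0.0209
scene tray 2691 mean [ 0.5693 -0.1144  0.013 ] rect 548 -104 208 194 86.5 pca 89.1 tz 0.0019 ztop 0.0197
scene holder 658 mean [0.5512 0.3067 0.0159] rect 550 317 119 107 6.7 pca -174.1 tz 0.0012 ztop 0.022
scene nest 1027 mean [0.5658 0.1068 0.0143] rect 568 110 118 117 88.2 pca 46.6 tz 0.0022 ztop 0.018
scene tub 1168 mean [ 0.5564 -0.304   0.0344] rect 558 -304 113 108 3.3 pca -168.9 tz 0.0009 ztop 0.0443
scene glue 254 mean [0.4289 0.1882 0.062 ] rect 428 190 21 32 42.7 pca 130.5 tz 0 ztop 0.099
side marker 377 mean [ 0.4154 -0.1879  0.0144] rect 418 -166 138 155 85.8 pca 152.8 tz 0
[... 209 characters left out ...]
0.0173
side red 193 mean [0.3936 0.3361 0.0139] rect 377 339 50 52 72.8 pca 67.0 tz 0.0007 ztop 0.0174
side tape 120 mean [ 0.3926 -0.3192  0.0187] rect 393 -321 56 55 60.7 pca 83.3 tz 0.0014 ztop 0.0214
side tray 1834 mean [ 0.5701 -0.1083  0.013 ] rect 541 -126 233 190 83.9 pca 89.9 tz 0.002 ztop 0.0198
side holder 2242 mean [0.5503 0.3102 0.0151] rect 549 318 115 107 6.4 pca -175.0 tz 0.0006 ztop 0.021
side nest 1655 mean [0.5663 0.1125 0.0136] rect 565 109 116 114 88.5 pca 88.0 tz 0.0012 ztop 0.0172
side tub 487 mean [ 0.5565 -0.3017  0.0336] rect 557 -305 108 113 2.3 pca 93.2 tz 0.001 ztop 0.0439
side glue 327 mean [0.4334 0.2027 0.0643] rect 434 200 22 30 66.6 pca 150.9 tz 0 ztop 0.101
```

```bash
python3 - <<'E'
from h import *
from scipy import ndimage
Xs=[];O=[]
gx,gy=np.meshgrid(np.arange(.66,.3,-.001),np.arange(.4,-.4,-.001),indexing='ij')
for n in('scene','side'):
    im,d=shot(n);Xs.append(cloud(n,im,d).reshape(-1,3));c=viewer.calibration(n)
    p=np.stack([gx,gy,0*gx+.012],-1)@np.array(c['R']).T+np.array(c['t'])
    O.append(cv2.remap(im,(p[...,0]/p[...,2]*c['fx']+c['cx']).astype(np.float32),(p[...,1]/p[...,2]*c['fy']+c['cy']).astype(np.float32),cv2.INTER_CUBIC))
X=np.vstack(Xs);X=X[(X[:,0]>.3)&(X[:,0]<.66)&(np.abs(X[:,1])<.4)]
H=np.zeros((180,400));i=((.66-X[:,0])/.002).astype(int).clip(0,179);j=((.4-X[:,1])/.002).astype(int).clip(0,399)
np.maximum.at(H,(i,j),X[:,2])
for th in(.0085,.028):
    L,nl=ndimage.label(ndimage.binary_closing(H>th,np.ones((3,3))),np.ones((3,3)))
    for l in range(1,nl+1):
        ii,jj=np.where(L==l)
        if len(ii)<30: continue
        P=np.stack([.66-.002*(ii+.5),.4-.002*(jj+.5)],1)*1000
        (cx,cy),(a,b),t=cv2.minAreaRect(P.astype(np.float32));V=np.linalg.eigh(np.cov(P.T))[1]
        print(th,len(ii),'mean',P.mean(0).round(1),'rect',round(cx,1),round(cy,1),round(a),round(b),round(t,1),'pca',np.degrees(np.arctan2(V[1,1],V[0,1])).round(1),'h',np.percentile(H[L==l],95).round(4))
cv2.imwrite('pics/ortho.png',cv2.resize(np.vstack(O),(800,720))[:, :,::-1][60:360+0])
cv2.imwrite('pics/ortho2.png',np.vstack([O[0][60:],O[1][60:]])[:,:,::-1])
E
```

```text
0.0085 5683 mean [ 572.8 -111.9] rect 572.6 -110.7 197 123 89.1 pca 88.9 h 0.0184
0.0085 3294 mean [567.1 109.1] rect 567.5 109.5 118 118 87.4 pca 109.6 h 0.0174
0.0085 2411 mean [ 565.  -304.8] rect 558.4 -303.2 113 116 3.7 pca 73.3 h 0.0437
0.0085 2427 mean [551.2 307.1] rect 551.8 307.5 116 89 7.1 pca -173.5 h 0.0215
0.0085 300 mean [440.9 -66.3] rect 441.6 -65.7 14 134 64.7 pca 154.3 h 0.0125
0.0085 886 mean [ 422.3 -193.5] rect 427.5 -179.9 61 145 53.5 pca 145.9 h 0.0218
0.0085 226 mean [432.1 194.6] rect 433.0 194.0 38 28 90.0 pca 100.6 h 0.1029
0.0085 195 mean [421.2  61.6] rect 421.4 61.3 17 51 47.0 pca 136.7 h 0.018
0.0085 504 mean [ 393.8 -321. ] rect 393.8 -321.4 59 57 63.4 pca 78.3 h 0.021
0.0085 187 mean [395.  332.2] rect 394.7 333.1 52 16 74.7 pca 72.0 h 0.0176
0.0085 170 mean [314.7  32.2] rect 313.8 32.4 37 25 26.6 pca 46.4 h 0.0166
0.0085 306 mean [ 313.2 -147.3] rect 317.0 -150.0 28 58 0.0 pca 85.1 h 0.0186
0.0085 130 mean [ 308.9 -242.3] rect 312.0 -241.0 18 44 0.0 pca 93.4 h 0.0132
0.028 798 mean [ 557.5 -304.5] rect 558.0 -302.6 113 116 4.4 pca 125.6 h 0.0447
0.028 217 mean [432.1 194.7] rect 432.0 194.0 38 26 90.0 pca 100.9 h 0.1036
```

View pics/ortho2.png

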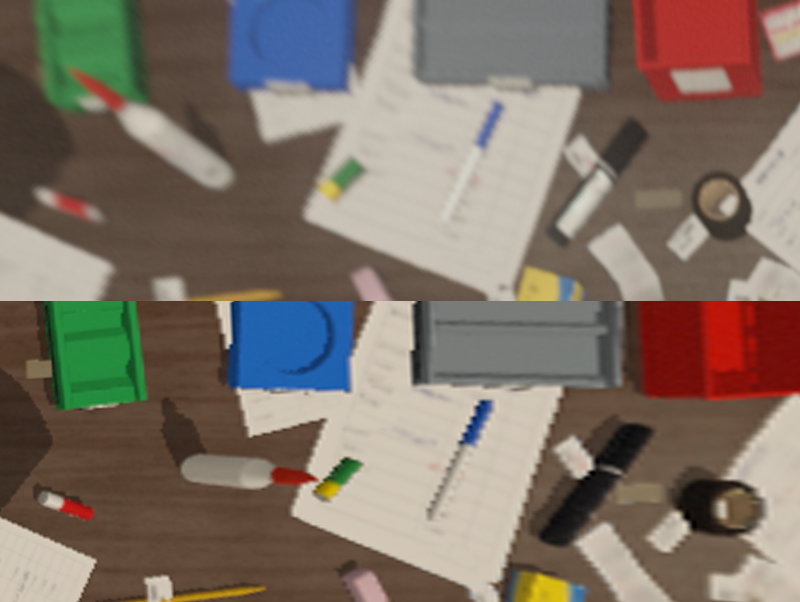

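```bash
cat > plan.py <<'E'
# usage: plan.py x,y,z,yawdeg,grip[,n] ...   yaw = world heading of tool y
import sys
from h import *
s=env.observe();p=np.array(s['position']);R=np.array(s['tool_rot']);yaw=np.degrees(np.arctan2(R[1,1],R[0,1]))
print('at',p.round(4),round(yaw,2),'grip',round(s['grip_width'],4),'t',s['time_s'],'F',np.round(s['ft_force'],1))
rows=[]
for a in sys.argv[1:]:
    f=[float(v) for v in a.split(',')];q=np.array(f[:3]);dy=(f[3]-yaw+90)%180-90;Y=yaw+dy
    n=max(1,int(np.ceil(max(np.linalg.norm(q-p)/.05,abs(dy)/9.5)))) if len(f)<6 else int(f[5])
    for i in range(n):
        k=n-i;r=np.radians(yaw);ty=np.array([np.cos(r),np.sin(r),0]);tz=np.array([0,0,-1]);tx=np.cross(ty,tz)
        M=np.stack([tx,ty,tz],1);sh=np.round(M.T@((q-p)/k),3);tu=round(-np.radians((Y-yaw)/k),3)
        p=p+M@sh;yaw-=np.degrees(tu);rows.append(' '.join('%g'%v for v in [*sh,0,0,tu,f[4]]))
for i in range(0,len(rows),12): print('; '.join(rows[i:i+12]).replace('-0 ','0 '))
E
python3 - <<'E'
from h import *
P=[]
for n in('scene','side'):
    im,d=shot(n);X=cloud(n,im,d).reshape(-1,3);dark=im.reshape(-1,3).max(1)<70
    m=(np.hypot(X[:,0]-.417,X[:,1]+.197)<.1)&(X[:,2]>.012)&(X[:,2]<.03)&(X[:,1]>-.28)&(X[:,0]>.34)
    (cx,cy),ab,t=cv2.minAreaRect((X[m][:,:2]*1e3).astype(np.float32));print(n,m.sum(),cx,cy,ab,t)
    m2=(np.hypot(X[:,0]-.45,X[:,1]+.175)<.02);print('tag z',np.percentile(X[m2][:,2],[10,50,90]))
E
python3 plan.py .395,.333,.12,-16,.085 .395,.333,.05,-16,.06
```

```text
scene 520 432.5372009277344 -200.20849609375 (74.31197357177734, 165.56321716308594) 78.6946029663086
tag z [0.00065851 0.00761957 0.00939368]
side 242 432.50860595703125 -195.54269409179688 (72.20641326904297, 165.1591796875) 78.80459594726562
tag z [0.00040644 0.00402658 0.00910897]
at [0.2411 0.4943 0.2313] 64.0 grip 0.0859 t 1.4 F [ 0.5 -0.2 -0.1]
-0.023 -0.009 0.012 0 0 0.155 0.085; -0.024 -0.005 0.012 0 0 0.155 0.085; -0.025 -0.001 0.012 0 0 0.155 0.085; -0.025 0.003 0.013 0 0 0.155 0.085; -0.024 0.007 0.012 0 0 0.155 0.085; -0.023 0.01 0.013 0 0 0.155 0.085; -0.021 0.013 0.012 0 0 0.155 0.085; -0.018 0.016 0.013 0 0 0.156 0.085; -0.015 0.019 0.012 0 0 0.155 0.085; 0 0 0.035 0 0 0 0.06; 0 0.001 0.035 0 0 0 0.06
```

Emit:
{"method": "move_arm", "body": {
  "plan": "-0.023 -0.009 0.012 0 0 0.155 0.085; -0.024 -0.005 0.012 0 0 0.155 0.085; -0.025 -0.001 0.012 0 0 0.155 0.085; -0.025 0.003 0.013 0 0 0.155 0.085; -0.024 0.007 0.012 0 0 0.155 0.085; -0.023 0.01 0.013 0 0 0.155 0.085; -0.021 0.013 0.012 0 0 0.155 0.085; -0.018 0.016 0.013 0 0 0.156 0.085; -0.015 0.019 0.012 0 0 0.155 0.085; 0 0 0 0 0 0 0.06",
  "grip_force": 25
}}

```text
time_s: 2.65
position: [0.3951, 0.3324, 0.1197]
tool_rot: [[0.277, 0.961, -0.001], [0.961, -0.277, -0.001], [-0.001, -0.001, -1.0]]
ft_force: [-0.0, -0.9, -0.5]
grip_width: 0.0692
gripper_force: 0.0
```

```bash
python3 - <<'E'
from h import *
c=viewer.calibration('wrist');print({k:np.round(v,3).tolist() for k,v in c.items()})
im,d=shot('wrist','wr1.png')
def wf(u,v,z):
    a=np.array([u-c['cx'],v-c['cy']]);r=np.hypot(*a);t=r/c['fx'];R=np.array(c['R']);o=-R.T@np.array(c['t'])
    y=R.T@np.array([*(a/r*np.sin(t)),np.cos(t)]);return o+y*(z-o[2])/y[2]
for k in('red_cell','glue_bottle'):
  for p in pinpoint('wrist',k)[:2]: print(k,p,wf(*p['pixel'],.0))
E
python3 plan.py .395,.333,.05,-16,.06 .395,.333,.003,-16,.06,3
```

```text
{'fx': 297.319, 'fy': 297.319, 'cx': 254.776, 'cy': 199.265, 'R': [[0.96, -0.279, -0.002], [-0.268, -0.924, 0.273], [-0.078, -0.262, -0.962]], 't': [-0.287, 0.407, 0.389]}
red_cell {'pixel': [251.9, 195.1], 'conf': 0.9} [0.39198308 0.33080547 0.        ]
glue_bottle {'pixel': [321.9, 306.3], 'conf': 0.67} [0.43015607 0.18844712 0.        ]
at [0.3942 0.3338 0.1208] -15.84 grip 0.0598 t 2.8 F [ 0.8  0.2 -0.5]
0 0 0.035 0 0 0.001 0.06; -0.001 0.001 0.036 0 0 0.002 0.06; 0 0 0.016 0 0 0 0.06; 0 0 0.015 0 0 0 0.06; 0 0 0.016 0 0 0 0.06
```

View pics/wr1.png

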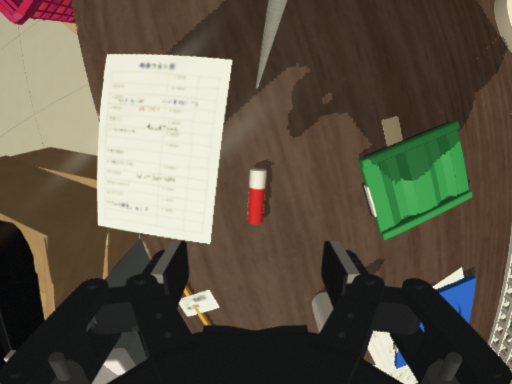

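Emit:
{"method": "move_arm", "body": {
  "plan": "0 0 0.035 0 0 0 0.06; 0 0 0.035 0 0 0 0.05; 0 0 0.025 0 0 0 0.045; 0 0 0.015 0 0 0 0.04; 0 0 0.007 0 0 0 0.04; 0 0 0 0 0 0 0; 0 0 0 0 0 0 0; 0 0 0 0 0 0 0; 0 0 0 0 0 0 0; 0 0 0 0 0 0 0; 0 0 -0.04 0 0 0 0; 0 0 -0.05 0 0 0 0"
}}

```text
time_s: 4.3
position: [0.394, 0.3329, 0.0937]
tool_rot: [[0.275, 0.961, -0.002], [0.961, -0.275, -0.001], [-0.002, -0.002, -1.0]]
ft_force: [0.4, 0.3, -0.7]
grip_width: 0.0153
gripper_force: 25.5
```

```bash
python3 plan.py .41,.30,.2,-5,0 .53,-.27,.2,0,0 .558,-.303,.15,3,0
```

```text
at [0.394  0.3329 0.0937] -15.99 grip 0.0153 t 4.3 F [ 0.4  0.3 -0.7]
-0.009 0.008 -0.035 0 0 -0.064 0; -0.01 0.008 -0.036 0 0 -0.064 0; -0.01 0.007 -0.035 0 0 -0.064 0; -0.046 0.014 0 0 0 -0.007 0; -0.047 0.014 0 0 0 -0.007 0; -0.047 0.013 0 0 0 -0.007 0; -0.047 0.013 0 0 0 -0.007 0; -0.047 0.013 0 0 0 -0.007 0; -0.047 0.012 0 0 0 -0.007 0; -0.047 0.012 0 0 0 -0.008 0; -0.047 0.012 0 0 0 -0.007 0; -0.047 0.011 0 0 0 -0.008 0
-0.047 0.011 0 0 0 -0.007 0; -0.047 0.011 0 0 0 -0.008 0; -0.047 0.011 0 0 0 -0.007 0; -0.017 0.014 0.025 0 0 -0.026 0; -0.016 0.013 0.025 0 0 -0.026 0
```

Emit:
{"method": "move_arm", "body": {
  "plan": "-0.009 0.008 -0.035 0 0 -0.064 0; -0.01 0.008 -0.036 0 0 -0.064 0; -0.01 0.007 -0.035 0 0 -0.064 0; -0.046 0.014 0 0 0 -0.007 0; -0.047 0.014 0 0 0 -0.007 0; -0.047 0.013 0 0 0 -0.007 0; -0.047 0.013 0 0 0 -0.007 0; -0.047 0.013 0 0 0 -0.007 0; -0.047 0.012 0 0 0 -0.007 0; -0.047 0.012 0 0 0 -0.008 0; -0.047 0.012 0 0 0 -0.007 0; -0.047 0.011 0 0 0 -0.008 0"
}}

```text
time_s: 5.8
position: [0.4998, -0.1296, 0.1992]
tool_rot: [[0.022, 1.0, -0.0], [1.0, -0.022, 0.0], [0.0, -0.0, -1.0]]
ft_force: [1.2, -0.9, -0.4]
grip_width: 0.0158
gripper_force: 25.5
```

Emit:
{"method": "move_arm", "body": {
  "plan": "-0.047 0.011 0 0 0 -0.007 0; -0.047 0.011 0 0 0 -0.008 0; -0.047 0.011 0 0 0 -0.007 0; -0.017 0.014 0.025 0 0 -0.026 0; -0.016 0.013 0.025 0 0 -0.026 0; 0 0 0 0 0 0 0"
}}

```text
time_s: 6.55
position: [0.5576, -0.3024, 0.1469]
tool_rot: [[-0.051, 0.999, -0.004], [0.999, 0.051, 0.003], [0.003, -0.003, -1.0]]
ft_force: [0.1, -1.3, -0.0]
grip_width: 0.0154
gripper_force: 25.5
```

```bash
python3 plan.py .558,-.303,.018,3,0 
```

```text
at [ 0.5576 -0.3024  0.1469] 2.93 grip 0.0154 t 6.55 F [ 0.1 -1.3 -0. ]
0 0 0.043 0 0 0 0; 0 0 0.043 0 0 -0.001 0; -0.001 0 0.043 0 0 0 0
```

Lower, release, retreat; then refine the marker from the cameras.

Emit:
{"method": "move_arm", "body": {
  "plan": "0 0 0.043 0 0 0 0; 0 0 0.043 0 0 0 0; 0 0 0.03 0 0 0 0; 0 0 0.013 0 0 0 0; 0 0 0 0 0 0 0; 0 0 0 0 0 0 0.035; 0 0 0 0 0 0 0.035; 0 0 -0.02 0 0 0 0.035; 0 0 -0.05 0 0 0 0.035; 0 0 -0.06 0 0 0 0.06; 0 0 -0.05 0 0 0 0.06"
}}

```text
time_s: 7.92
position: [0.5583, -0.3022, 0.2036]
tool_rot: [[-0.052, 0.999, 0.002], [0.999, 0.052, -0.002], [-0.002, 0.002, -1.0]]
ft_force: [0.9, -0.7, -0.5]
grip_width: 0.0603
gripper_force: 0.0
```

```bash
python3 - <<'E'
from h import *
c=viewer.calibration('wrist');im,d=shot('wrist','wr2.png')
E
python3 plan.py .394,-.321,.2,-60,.08 .394,-.321,.09,-60,.085
```

```text
at [ 0.5599 -0.3034  0.2108] 2.99 grip 0.0599 t 7.975 F [ 0.7 -0.8  5.7]
-0.001 -0.024 0.002 0 0 0.157 0.08; -0.005 -0.023 0.001 0 0 0.157 0.08; -0.009 -0.022 0.002 0 0 0.157 0.08; -0.012 -0.021 0.001 0 0 0.157 0.08; -0.015 -0.018 0.002 0 0 0.157 0.08; -0.018 -0.016 0.001 0 0 0.157 0.08; -0.02 -0.013 0.002 0 0 0.157 0.08; 0 0 0.037 0 0 0 0.085; 0 0 0.036 0 0 0 0.085; 0 0 0.037 0 0 0 0.085
```

View pics/wr2.png

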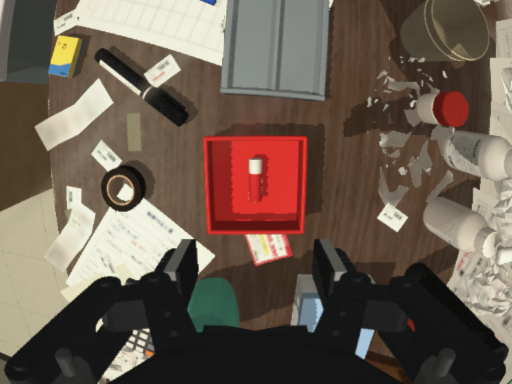

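Emit:
{"method": "move_arm", "body": {
  "plan": "-0.001 -0.024 0.002 0 0 0.157 0.08; -0.005 -0.023 0.001 0 0 0.157 0.08; -0.009 -0.022 0.002 0 0 0.157 0.08; -0.012 -0.021 0.001 0 0 0.157 0.08; -0.015 -0.018 0.002 0 0 0.157 0.08; -0.018 -0.016 0.001 0 0 0.157 0.08; -0.02 -0.013 0.002 0 0 0.157 0.08; 0 0 0.037 0 0 0 0.085; 0 0 0.036 0 0 0 0.085; 0 0 0.037 0 0 0 0.085; 0 0 0 0 0 0 0.085; 0 0 0 0 0 0 0.085"
}}

```text
time_s: 9.48
position: [0.3928, -0.321, 0.0808]
tool_rot: [[0.866, 0.5, 0.001], [0.5, -0.866, -0.002], [0.0, 0.002, -1.0]]
ft_force: [-0.4, -0.5, -0.2]
grip_width: 0.0853
gripper_force: 0.0
```

```bash
cat >> h.py <<'E'
def wp(n,z,c=None):
    c=c or viewer.calibration('wrist');p=pinpoint('wrist',n)
    for q in p[:2]:
        u,v=q['pixel'];a=np.array([u-c['cx'],v-c['cy']]);r=np.hypot(*a);t=r/c['fx'];R=np.array(c['R']);o=-R.T@np.array(c['t'])
        y=R.T@np.array([*(a/r*np.sin(t)),np.cos(t)]);print(n,round(q['conf'],2),np.round(q['pixel']),(o+y*(z-o[2])/y[2]).round(4))
E
python3 - <<'E'
from h import *
c=viewer.calibration('wrist');shot('wrist');wp('black_tape',0,c);wp('marker',0,c);wp('tape_nest',0,c)
E
python3 plan.py .394,-.321,.04,-60,.085 .394,-.321,.002,-60,.085,3
```

```text
black_tape 0.55 [259. 208.] [ 0.3935 -0.3252  0.    ]
marker 0.83 [132. 100.] [ 0.4201 -0.1951  0.    ]
at [ 0.3927 -0.3208  0.0805] -59.99 grip 0.085 t 9.675 F [-0.9 -0.9 -0.2]
0.001 0.001 0.041 0 0 0 0.085; 0 0 0.013 0 0 0 0.085; 0 0 0.012 0 0 0 0.085; 0 0 0.013 0 0 0 0.085
```

Emit:
{"method": "move_arm", "body": {
  "plan": "0.001 0.001 0.041 0 0 0 0.085; 0 0 0.013 0 0 0 0.085; 0 0 0.012 0 0 0 0.085; 0 0 0.013 0 0 0 0.085; 0 0 0 0 0 0 0.085; 0 0 0 0 0 0 0.03; 0 0 0 0 0 0 0.03; 0 0 0 0 0 0 0.03; 0 0 0 0 0 0 0.03",
  "grip_force": 40
}}

```text
time_s: 10.8
position: [0.3939, -0.3209, 0.0012]
tool_rot: [[0.866, 0.5, 0.001], [0.5, -0.866, -0.001], [0.0, 0.001, -1.0]]
ft_force: [-0.7, 1.4, 5.0]
grip_width: 0.0545
gripper_force: 41.9
```

```bash
python3 plan.py .394,-.321,.18,-60,.03,4 .567,.109,.18,-5,.03 
```

```text
at [ 0.3939 -0.3209  0.0012] -59.98 grip 0.0545 t 10.8 F [-0.7  1.4  5. ]
0 0 -0.045 0 0 0 0.03; 0 0 -0.045 0 0 0 0.03; 0 0 -0.044 0 0 0 0.03; 0 0 -0.045 0 0 0 0.03; 0.036 -0.029 0 0 0 -0.096 0.03; 0.039 -0.025 0 0 0 -0.096 0.03; 0.041 -0.021 0 0 0 -0.096 0.03; 0.043 -0.017 0 0 0 -0.096 0.03; 0.045 -0.013 0 0 0 -0.096 0.03; 0.046 -0.008 0 0 0 -0.096 0.03; 0.046 -0.004 0 0 0 -0.096 0.03; 0.046 0 0 0 0 -0.096 0.03
0.046 0.005 0 0 0 -0.096 0.03; 0.046 0.01 0 0 0 -0.096 0.03
```

Emit:
{"method": "move_arm", "body": {
  "plan": "0 0 -0.045 0 0 0 0.03; 0 0 -0.045 0 0 0 0.03; 0 0 -0.044 0 0 0 0.03; 0 0 -0.045 0 0 0 0.03; 0.036 -0.029 0 0 0 -0.096 0.03; 0.039 -0.025 0 0 0 -0.096 0.03; 0.041 -0.021 0 0 0 -0.096 0.03; 0.043 -0.017 0 0 0 -0.096 0.03; 0.045 -0.013 0 0 0 -0.096 0.03; 0.046 -0.008 0 0 0 -0.096 0.03; 0.046 -0.004 0 0 0 -0.096 0.03; 0.046 0 0 0 0 -0.096 0.03"
}}

```text
time_s: 12.3
position: [0.5319, 0.0248, 0.1797]
tool_rot: [[0.272, 0.962, 0.001], [0.962, -0.272, -0.0], [0.0, 0.001, -1.0]]
ft_force: [0.3, 0.3, -0.6]
grip_width: 0.0545
gripper_force: 42.9
```

Emit:
{"method": "move_arm", "body": {
  "plan": "0.046 0.005 0 0 0 -0.096 0.03; 0.046 0.01 0 0 0 -0.096 0.03; 0 0 0 0 0 0 0.03; 0 0 0 0 0 0 0.03"
}}

```text
time_s: 12.8
position: [0.5669, 0.1092, 0.1793]
tool_rot: [[0.087, 0.996, -0.0], [0.996, -0.087, -0.0], [-0.0, -0.0, -1.0]]
ft_force: [0.4, -0.1, 0.1]
grip_width: 0.0544
gripper_force: 42.9
```

```bash
python3 - <<'E'
from h import *
c=viewer.calibration('wrist');shot('wrist','wr3.png');wp('tape_nest',0,c);wp('black_tape',.18,c)
E
python3 plan.py .567,.109,.05,-5,.03 .567,.109,.0125,-5,.03,3
```

```text
tape_nest 0.63 [256. 180.] [0.5676 0.1078 0.    ]
at [0.567  0.1085 0.1795] -5.08 grip 0.0544 t 12.95 F [-1.   0.4 -0.6]
0 0 0.043 0 0 0 0.03; 0 0 0.043 0 0 -0.001 0.03; 0.001 0 0.044 0 0 0 0.03; 0 0 0.012 0 0 0 0.03; 0 0 0.013 0 0 0 0.03; 0 0 0.012 0 0 0 0.03
```

View pics/wr3.png

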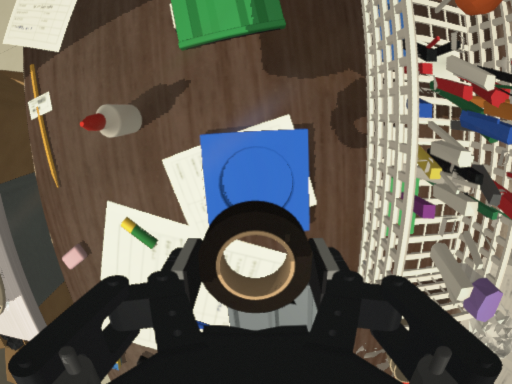

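Emit:
{"method": "move_arm", "body": {
  "plan": "0 0 0.043 0 0 0 0.03; 0 0 0.043 0 0 0 0.03; 0 0 0.044 0 0 0 0.03; 0 0 0.012 0 0 0 0.03; 0 0 0.013 0 0 0 0.03; 0 0 0.012 0 0 0 0.03; 0 0 0 0 0 0 0.03; 0 0 0 0 0 0 0.03"
}}

```text
time_s: 13.95
position: [0.5677, 0.1095, 0.013]
tool_rot: [[0.087, 0.996, 0.001], [0.996, -0.087, -0.0], [0.0, 0.001, -1.0]]
ft_force: [0.2, -0.4, -0.5]
grip_width: 0.0543
gripper_force: 42.9
```

No contact with the rim; release and lift.

Emit:
{"method": "move_arm", "body": {
  "plan": "0 0 0 0 0 0 0.062; 0 0 0 0 0 0 0.07; 0 0 0 0 0 0 0.075; 0 0 -0.02 0 0 0 0.08; 0 0 -0.05 0 0 0 0.08; 0 0 -0.06 0 0 0 0.08; 0 0 -0.06 0 0 0 0.06; 0 0 0 0 0 0 0.06"
}}

```text
time_s: 14.95
position: [0.5689, 0.1096, 0.2072]
tool_rot: [[0.087, 0.996, 0.01], [0.996, -0.087, -0.0], [0.001, 0.01, -1.0]]
ft_force: [0.9, -0.4, -0.5]
grip_width: 0.0596
gripper_force: 0.0
```

```bash
python3 - <<'E'
from h import *
c=viewer.calibration('wrist');im,d=shot('wrist');wp('tape_nest',0,c);wp('black_tape',.009,c);wp('green_cell',.0,c)
for n in ('scene','side'):
    im,d=shot(n);X=cloud(n,im,d).reshape(-1,3);m=(np.hypot(X[:,0]-.567,X[:,1]-.109)<.045)&(X[:,2]>.022)&(X[:,2]<.04)
    P=X[m];print(n,m.sum(),P.mean(0),cv2.minAreaRect((P[:,:2]*1e3).astype(np.float32)) if m.sum()>4 else '', np.percentile(P[:,2],[5,50,95]) if m.sum() else '')
E
python3 plan.py .421,.0615,.15,47,.05 .421,.0615,.05,47,.045 .421,.0615,.006,47,.04,3
```

```text
tape_nest 0.82 [253. 178.] [0.5681 0.1049 0.    ]
tape_nest 0.45 [226.  16.] [0.5539 0.3048 0.    ]
black_tape 0.67 [250. 178.] [0.565  0.1069 0.009 ]
green_cell 0.93 [146. 225.] [ 0.4227  0.0562 -0.    ]
scene 186 [0.5662064  0.10816035 0.02735663] ((566.4978637695312, 110.436767578125), (56.42406463623047, 55.66166305541992), 71.07732391357422) [0.02312664 0.02775013 0.03049203]
side 272 [0.5657863  0.11265988 0.02726705] ((566.36376953125, 109.26067352294922), (53.49843215942383, 60.57912826538086), 3.516774892807007) [0.02298518 0.02765512 0.02985396]
at [0.5668 0.1095 0.2009] -4.99 grip 0.0601 t 15.25 F [-0.3 -0.7 -0.4]
-0.01 -0.024 0.008 0 0 -0.151 0.05; -0.006 -0.025 0.009 0 0 -0.151 0.05; -0.003 -0.025 0.008 0 0 -0.151 0.05; 0.001 -0.026 0.009 0 0 -0.151 0.05; 0.005 -0.025 0.008 0 0 -0.152 0.05; 0.009 -0.024 0.009 0 0 -0.151 0.05; 0 0 0.05 0 0 0 0.045; 0 0 0.05 0 0 0 0.045; 0 0 0.015 0 0 0 0.04; 0 0 0.014 0 0 0 0.04; 0 0 0.015 0 0 0 0.04
```

Emit:
{"method": "move_arm", "body": {
  "plan": "-0.01 -0.024 0.008 0 0 -0.151 0.05; -0.006 -0.025 0.009 0 0 -0.151 0.05; -0.003 -0.025 0.008 0 0 -0.151 0.05; 0.001 -0.026 0.009 0 0 -0.151 0.05; 0.005 -0.025 0.008 0 0 -0.152 0.05; 0.009 -0.024 0.009 0 0 -0.151 0.05; 0 0 0.05 0 0 0 0.045; 0 0 0.05 0 0 0 0.045; 0 0 0 0 0 0 0.045",
  "grip_force": 25
}}

```text
time_s: 16.38
position: [0.4189, 0.0617, 0.049]
tool_rot: [[-0.731, 0.682, -0.008], [0.682, 0.731, 0.001], [0.006, -0.005, -1.0]]
ft_force: [1.0, 0.4, 1.3]
grip_width: 0.0448
gripper_force: 0.0
```

```bash
python3 - <<'E'
from h import *
shot('wrist','wr4.png')
E
python3 plan.py .421,.0615,.006,47,.045,3
```

```text
at [0.4203 0.0616 0.0509] 46.98 grip 0.0452 t 16.425 F [-0.1 -0.2  0.2]
0 0 0.015 0 0 0 0.045; 0 0 0.015 0 0 0 0.045; -0.001 0 0.015 0 0 0 0.045
```

View pics/wr4.png

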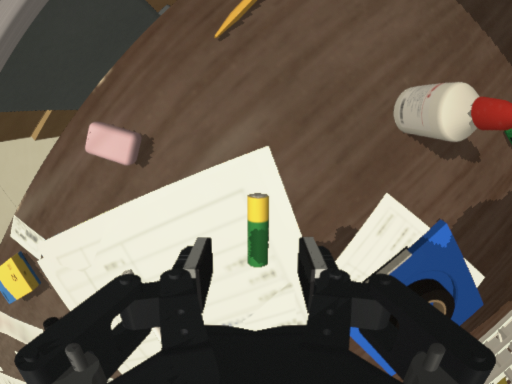

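Emit:
{"method": "move_arm", "body": {
  "plan": "0 0 0.015 0 0 0 0.045; 0 0 0.015 0 0 0 0.045; -0.001 0 0.015 0 0 0 0.045; 0 0 0 0 0 0 0; 0 0 0 0 0 0 0; 0 0 0 0 0 0 0; 0 0 0 0 0 0 0; 0 0 0 0 0 0 0; 0 0 -0.04 0 0 0 0; 0 0 -0.05 0 0 0 0; 0 0 -0.05 0 0 0 0; 0 0 0 0 0 0 0"
}}

```text
time_s: 17.92
position: [0.4231, 0.0608, 0.15]
tool_rot: [[-0.731, 0.682, 0.008], [0.682, 0.731, -0.001], [-0.007, 0.005, -1.0]]
ft_force: [0.6, 0.2, -0.9]
grip_width: 0.0151
gripper_force: 24.8
```

```bash
python3 plan.py .45,.10,.2,40,0 .527,.3045,.2,7,0
```

```text
at [0.4231 0.0608 0.15  ] 47.0 grip 0.0151 t 17.925 F [ 0.6  0.2 -0.9]
0.004 0.024 -0.025 0 0 0.061 0; 0.004 0.023 -0.025 0 0 0.061 0; 0.022 0.038 0 0 0 0.115 0; 0.026 0.035 0 0 0 0.115 0; 0.029 0.032 0 0 0 0.115 0; 0.033 0.029 0 0 0 0.116 0; 0.036 0.025 0 0 0 0.115 0
```

Emit:
{"method": "move_arm", "body": {
  "plan": "0.004 0.024 -0.025 0 0 0.061 0; 0.004 0.023 -0.025 0 0 0.061 0; 0.022 0.038 0 0 0 0.115 0; 0.026 0.035 0 0 0 0.115 0; 0.029 0.032 0 0 0 0.115 0; 0.033 0.029 0 0 0 0.116 0; 0.036 0.025 0 0 0 0.115 0; 0 0 0 0 0 0 0; 0 0 0 0 0 0 0"
}}

```text
time_s: 19.05
position: [0.5255, 0.3039, 0.1956]
tool_rot: [[-0.123, 0.992, -0.002], [0.992, 0.123, -0.001], [-0.001, -0.002, -1.0]]
ft_force: [-0.5, 0.3, 0.5]
grip_width: 0.0152
gripper_force: 24.8
```

```bash
python3 - <<'E'
from h import *
c=viewer.calibration('wrist');shot('wrist','wr5.png');wp('cell_holder',.0,c)
E
python3 plan.py .527,.3045,.05,7,0 .527,.3045,.018,7,0,3
```

```text
cell_holder 0.84 [278. 179.] [0.5524 0.3036 0.    ]
at [0.5257 0.3034 0.1962] 6.97 grip 0.0151 t 19.15 F [ 0.1  0.8 -0.2]
0 0 0.049 0 0 0 0; 0 0.001 0.049 0 0 0 0; 0.001 0 0.048 0 0 -0.001 0; 0 0 0.011 0 0 0 0; 0 0 0.011 0 0 0 0; 0 0 0.01 0 0 0 0
```

View pics/wr5.png

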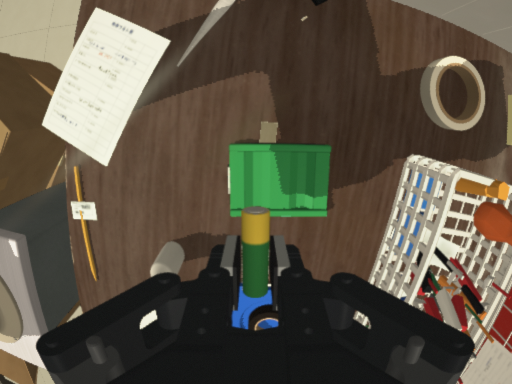

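```bash
python3 - <<'E'
from h import *
c=viewer.calibration('wrist');R=np.array(c['R']);o=-R.T@np.array(c['t'])
for z in(.196,.203,.207):
  for u,v in((257,210),(256,295)):
    a=np.array([u-c['cx'],v-c['cy']]);r=np.hypot(*a);t=r/c['fx'];y=R.T@np.array([*(a/r*np.sin(t)),np.cos(t)]);print(z,(o+y*(z-o[2])/y[2]).round(4))
E
```

```text
0.196 [0.5241 0.3253 0.196 ]
0.196 [0.5299 0.2742 0.196 ]
0.203 [0.5238 0.3275 0.203 ]
0.203 [0.5293 0.2789 0.203 ]
0.207 [0.5236 0.3288 0.207 ]
0.207 [0.5289 0.2816 0.207 ]
```

Emit:
{"method": "move_arm", "body": {
  "plan": "0.002 0 0.049 0 0 0 0; 0 0.001 0.049 0 0 0 0; 0.001 0 0.048 0 0 0 0; 0 0 0.011 0 0 0 0; 0 0 0.011 0 0 0 0; 0 0 0.01 0 0 0 0; 0 0 0 0 0 0 0; 0 0 0 0 0 0 0"
}}

```text
time_s: 20.15
position: [0.527, 0.3075, 0.0191]
tool_rot: [[-0.122, 0.993, 0.001], [0.993, 0.122, 0.0], [0.0, 0.001, -1.0]]
ft_force: [1.1, -0.2, -0.5]
grip_width: 0.0148
gripper_force: 24.8
```

Emit:
{"method": "move_arm", "body": {
  "plan": "0 0 0.002 0 0 0 0; 0 0 0 0 0 0 0.025; 0 0 0 0 0 0 0.03; 0 0 0 0 0 0 0.03; 0 0 -0.02 0 0 0 0.035; 0 0 -0.05 0 0 0 0.05; 0 0 -0.06 0 0 0 0.05; 0 0 -0.05 0 0 0 0.05; 0 0 0 0 0 0 0.05"
}}

```text
time_s: 21.28
position: [0.5279, 0.3079, 0.2005]
tool_rot: [[-0.122, 0.993, 0.008], [0.993, 0.122, 0.003], [0.002, 0.008, -1.0]]
ft_force: [-0.0, 0.8, -0.9]
grip_width: 0.0503
gripper_force: 0.0
```

```bash
python3 - <<'E'
from h import *
c=viewer.calibration('wrist');im,d=shot('wrist');wp('green_cell',.01,c);wp('cell_holder',0,c);wp('glue_bottle',0,c)
cv2.imwrite('pics/wr6.png',im[100:300,130:400,::-1])
E
python3 plan.py .4416,-.066,.2,64.7,.05 .4416,-.066,.07,64.7,.04
```

```text
green_cell 0.73 [255. 180.] [0.5295 0.3056 0.01  ]
cell_holder 0.94 [273. 182.] [0.5522 0.3032 0.    ]
glue_bottle 0.68 [170. 255.] [0.4316 0.1909 0.    ]
at [0.5261 0.3072 0.1947] 6.99 grip 0.0501 t 21.475 F [0.1 0.2 0.3]
-0.045 -0.016 -0.001 0 0 -0.126 0.05; -0.043 -0.022 -0.001 0 0 -0.126 0.05; -0.04 -0.027 -0.001 0 0 -0.126 0.05; -0.036 -0.032 0 0 0 -0.126 0.05; -0.031 -0.036 -0.001 0 0 -0.126 0.05; -0.027 -0.039 0 0 0 -0.126 0.05; -0.022 -0.042 -0.001 0 0 -0.126 0.05; -0.016 -0.045 0 0 0 -0.125 0.05; 0 0 0.043 0 0 0 0.04; 0 0 0.043 0 0 0 0.04; 0 0 0.044 0 0 0 0.04
```

View pics/wr6.png

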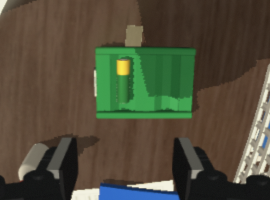

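Emit:
{"method": "move_arm", "body": {
  "plan": "-0.045 -0.016 -0.001 0 0 -0.126 0.05; -0.043 -0.022 -0.001 0 0 -0.126 0.05; -0.04 -0.027 -0.001 0 0 -0.126 0.05; -0.036 -0.032 0 0 0 -0.126 0.05; -0.031 -0.036 -0.001 0 0 -0.126 0.05; -0.027 -0.039 0 0 0 -0.126 0.05; -0.022 -0.042 -0.001 0 0 -0.126 0.05; -0.016 -0.045 0 0 0 -0.125 0.05; 0 0 0.043 0 0 0 0.04; 0 0 0.043 0 0 0 0.04; 0 0 0.03 0 0 0 0.04; 0 0 0 0 0 0 0.04"
}}

```text
time_s: 22.98
position: [0.4411, -0.0653, 0.0833]
tool_rot: [[-0.904, 0.428, -0.006], [0.428, 0.904, 0.003], [0.006, -0.0, -1.0]]
ft_force: [0.7, 1.2, 0.5]
grip_width: 0.04
gripper_force: 0.0
```

```bash
python3 - <<'E'
from h import *
c=viewer.calibration('wrist');im,d=shot('wrist','wr7.png');wp('ball_pen',.002,c);wp('marker',0,c);wp('pen_tray',0,c)
E
python3 plan.py .4416,-.066,.03,64.7,.04 .4416,-.066,.0055,64.7,.03,3
```

```text
ball_pen 0.91 [253. 204.] [ 0.4387 -0.0666  0.002 ]
marker 0.83 [114. 246.] [ 0.4216 -0.1981  0.    ]
marker 0.56 [463. 244.] [0.5689 0.1067 0.    ]
pen_tray 0.61 [271. 341.] [ 0.5755 -0.1126  0.    ]
at [ 0.443  -0.066   0.0863] 64.7 grip 0.0399 t 23.175 F [ 0.2 -0.   0.2]
0.001 0 0.028 0 0 0 0.04; 0 -0.001 0.028 0 0 0 0.04; 0 0 0.008 0 0 0 0.03; 0 0 0.008 0 0 0 0.03; 0 0 0.009 0 0 0 0.03
```

View pics/wr7.png

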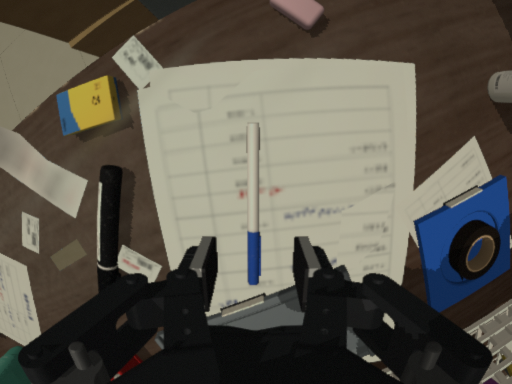

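Emit:
{"method": "move_arm", "body": {
  "plan": "0.001 0 0.028 0 0 0 0.04; 0 0 0.028 0 0 0 0.035; 0 0 0.008 0 0 0 0.03; 0 0 0.009 0 0 0 0.03; 0 0 0.009 0 0 0 0.03; 0 0 0 0 0 0 0; 0 0 0 0 0 0 0; 0 0 0 0 0 0 0; 0 0 0 0 0 0 0; 0 0 0 0 0 0 0"
}}

```text
time_s: 24.42
position: [0.4416, -0.0654, 0.0034]
tool_rot: [[-0.904, 0.428, 0.0], [0.428, 0.904, -0.0], [-0.0, 0.0, -1.0]]
ft_force: [0.4, -0.3, 0.1]
grip_width: 0.0094
gripper_force: 26.8
```

```bash
python3 plan.py .4416,-.066,.09,64.7,0,3 .546,-.112,.12,-1,0 
```

```text
at [ 0.4416 -0.0654  0.0034] 64.68 grip 0.0094 t 24.425 F [ 0.4 -0.3  0.1]
0 0 -0.029 0 0 0 0; 0 0 -0.029 0 0 0 0; 0 -0.001 -0.029 0 0 0 0; -0.016 0.001 -0.004 0 0 0.164 0; -0.016 0.003 -0.004 0 0 0.164 0; -0.015 0.006 -0.004 0 0 0.164 0; -0.014 0.008 -0.004 0 0 0.164 0; -0.013 0.01 -0.005 0 0 0.163 0; -0.011 0.012 -0.004 0 0 0.164 0; -0.009 0.015 -0.005 0 0 0.163 0
```

Emit:
{"method": "move_arm", "body": {
  "plan": "0 0 -0.029 0 0 0 0; 0 0 -0.029 0 0 0 0; 0 0 -0.029 0 0 0 0; -0.016 0.001 -0.004 0 0 0.164 0; -0.016 0.003 -0.004 0 0 0.164 0; -0.015 0.006 -0.004 0 0 0.164 0; -0.014 0.008 -0.004 0 0 0.164 0; -0.013 0.01 -0.005 0 0 0.163 0; -0.011 0.012 -0.004 0 0 0.164 0; -0.009 0.015 -0.005 0 0 0.163 0; 0 0 0 0 0 0 0; 0 0 0 0 0 0 0"
}}

```text
time_s: 25.92
position: [0.546, -0.1108, 0.12]
tool_rot: [[0.014, 1.0, -0.001], [1.0, -0.014, 0.0], [0.0, -0.001, -1.0]]
ft_force: [0.6, 0.1, -0.5]
grip_width: 0.0095
gripper_force: 26.8
```

```bash
python3 - <<'E'
from h import *
c=viewer.calibration('wrist');im,d=shot('wrist','wr8.png');wp('pen_tray',0,c);wp('ball_pen',.118,c)
E
python3 plan.py .5467,-.111,.05,-1,0 .5467,-.111,.0165,-1,0,3
```

```text
pen_tray 0.85 [287. 194.] [ 0.5754 -0.1129  0.    ]
pen_tray 0.17 [137. 273.] [ 0.4178 -0.1973  0.    ]
ball_pen 0.75 [255. 250.] [ 0.5461 -0.1119  0.118 ]
at [ 0.5462 -0.1109  0.1202] -0.88 grip 0.0092 t 26.075 F [ 0.4 -0.   0.4]
0 0 0.035 0 0 0.001 0; 0 0 0.035 0 0 0.001 0; 0 0 0.011 0 0 0 0; 0 0 0.011 0 0 0 0; 0 0 0.012 0 0 0 0
```

View pics/wr8.png

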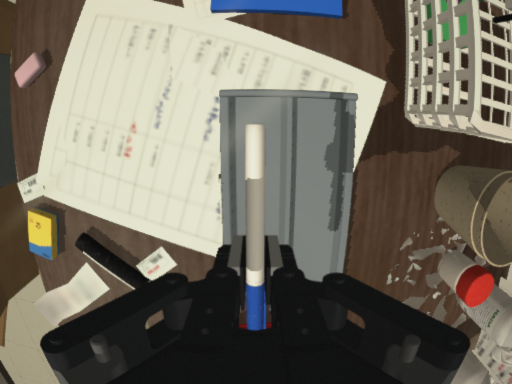

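Emit:
{"method": "move_arm", "body": {
  "plan": "0 0 0.035 0 0 0 0; 0 0 0.035 0 0 0 0; 0 0 0.011 0 0 0 0; 0 0 0.011 0 0 0 0; 0 0 0.012 0 0 0 0; 0 0 0 0 0 0 0; 0 0 0 0 0 0 0.015; 0 0 0 0 0 0 0.02; 0 0 0 0 0 0 0.02; 0 0 -0.02 0 0 0 0.025; 0 0 -0.06 0 0 0 0.04; 0 0 -0.06 0 0 0 0.05"
}}

```text
time_s: 27.58
position: [0.5465, -0.1111, 0.158]
tool_rot: [[0.017, 1.0, -0.001], [1.0, -0.017, 0.0], [0.0, -0.001, -1.0]]
ft_force: [0.9, 0.4, 1.0]
grip_width: 0.05
gripper_force: 0.0
```

```bash
python3 - <<'E'
from h import *
c=viewer.calibration('wrist');im,d=shot('wrist');wp('ball_pen',.01,c);wp('marker',0,c);wp('pen_tray',0,c)
for n in('scene','side'):
    im,d=shot(n);X=cloud(n,im,d);k=im.max(2)<90
    m=k&(np.hypot(X[...,0]-.418,X[...,1]+.196)<.09)&(X[...,2]>.013)&(X[...,2]<.026)
    nl,L,st,_=cv2.connectedComponentsWithStats(m.astype(np.uint8));l=1+st[1:,4].argmax();P=X[L==l]
    print(n,len(P),P.mean(0).round(4),cv2.minAreaRect((P[:,:2]*1e3).astype(np.float32)),np.percentile(P[:,2],95))
E
python3 plan.py .419,-.197,.09,50,.06
```

```text
ball_pen 0.69 [257. 186.] [ 0.5483 -0.1116  0.01  ]
marker 0.95 [148. 256.] [ 0.4178 -0.1954  0.    ]
pen_tray 0.73 [281. 186.] [ 0.5734 -0.1139  0.    ]
scene 170 [ 0.4515 -0.2262  0.0186] ((453.72174072265625, -223.70472717285156), (22.261734008789062, 50.9127197265625), 55.135093688964844) 0.0223116775827125
side 204 [ 0.4168 -0.1907  0.018 ] ((417.6287536621094, -192.40313720703125), (18.332866668701172, 145.99273681640625), 53.57341003417969) 0.02180626281388528
at [ 0.5462 -0.1109  0.1553] -0.98 grip 0.0501 t 27.875 F [-0.2 -0.  -0.4]
-0.015 -0.021 0.011 0 0 -0.148 0.06; -0.011 -0.023 0.011 0 0 -0.148 0.06; -0.008 -0.024 0.011 0 0 -0.148 0.06; -0.004 -0.025 0.011 0 0 -0.149 0.06; -0.001 -0.026 0.011 0 0 -0.148 0.06; 0.004 -0.025 0.01 0 0 -0.149 0.06
```

```bash
python3 plan.py .4185,-.1945,.09,53,.06
```

```text
at [ 0.5462 -0.1109  0.1553] -0.98 grip 0.0501 t 27.875 F [-0.2 -0.  -0.4]
-0.014 -0.021 0.011 0 0 -0.157 0.06; -0.011 -0.023 0.011 0 0 -0.157 0.06; -0.007 -0.024 0.011 0 0 -0.157 0.06; -0.003 -0.025 0.011 0 0 -0.157 0.06; 0.001 -0.026 0.011 0 0 -0.157 0.06; 0.005 -0.025 0.01 0 0 -0.157 0.06
```

Emit:
{"method": "move_arm", "body": {
  "plan": "-0.014 -0.021 0.011 0 0 -0.157 0.06; -0.011 -0.023 0.011 0 0 -0.157 0.06; -0.007 -0.024 0.011 0 0 -0.157 0.06; -0.003 -0.025 0.011 0 0 -0.157 0.06; 0.001 -0.026 0.011 0 0 -0.157 0.06; 0.005 -0.025 0.01 0 0 -0.157 0.06; 0 0 0 0 0 0 0.06; 0 0 0 0 0 0 0.06"
}}

```text
time_s: 28.88
position: [0.4193, -0.1939, 0.091]
tool_rot: [[-0.797, 0.604, -0.0], [0.604, 0.797, 0.001], [0.001, 0.0, -1.0]]
ft_force: [-0.5, -0.9, -0.1]
grip_width: 0.06
gripper_force: 0.0
```

```bash
python3 - <<'E'
from h import *
c=viewer.calibration('wrist');im,d=shot('wrist','wr9.png');wp('marker',0,c)
E
python3 plan.py .4185,-.1945,.05,53,.05  .4185,-.1945,.006,53,.045,4
```

```text
marker 0.62 [255. 205.] [ 0.4208 -0.196   0.    ]
at [ 0.4196 -0.1938  0.0913] 52.95 grip 0.0599 t 28.975 F [-0.8 -0.8 -0.7]
0 -0.001 0.041 0 0 -0.001 0.05; 0 0 0.011 0 0 0 0.045; 0 0 0.011 0 0 0 0.045; 0 0 0.011 0 0 0 0.045; 0 0 0.011 0 0 0 0.045
```

View pics/wr9.png

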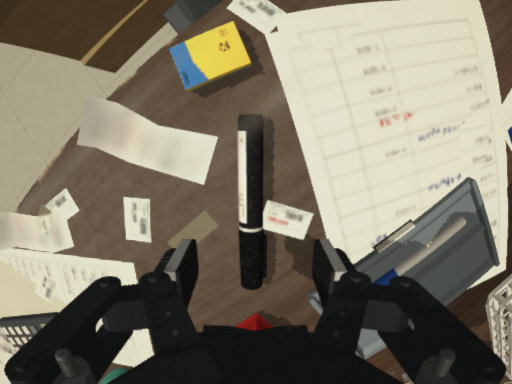

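Emit:
{"method": "move_arm", "body": {
  "plan": "0 -0.001 0.041 0 0 0 0.05; 0 0 0.011 0 0 0 0.045; 0 0 0.011 0 0 0 0.045; 0 0 0.011 0 0 0 0.045; 0 0 0.011 0 0 0 0.045; 0 0 0 0 0 0 0; 0 0 0 0 0 0 0; 0 0 0 0 0 0 0; 0 0 0 0 0 0 0; 0 0 -0.03 0 0 0 0; 0 0 -0.06 0 0 0 0; 0 0 0 0 0 0 0"
}}

```text
time_s: 30.48
position: [0.4198, -0.196, 0.0999]
tool_rot: [[-0.799, 0.602, 0.006], [0.602, 0.799, -0.005], [-0.008, -0.0, -1.0]]
ft_force: [0.8, 0.8, -0.0]
grip_width: 0.02
gripper_force: 26.6
```

```bash
python3 plan.py .598,-.112,.12,-1,0
```

```text
at [ 0.4198 -0.196   0.0999] 53.01 grip 0.02 t 30.475 F [ 0.8  0.8 -0. ]
-0.015 0.029 -0.003 0 0 0.157 0; -0.011 0.031 -0.003 0 0 0.157 0; -0.006 0.032 -0.004 0 0 0.157 0; 0 0.033 -0.003 0 0 0.157 0; 0.005 0.033 -0.004 0 0 0.157 0; 0.01 0.031 -0.003 0 0 0.158 0
```

Emit:
{"method": "move_arm", "body": {
  "plan": "-0.015 0.029 -0.003 0 0 0.157 0; -0.011 0.031 -0.003 0 0 0.157 0; -0.006 0.032 -0.004 0 0 0.157 0; 0 0.033 -0.003 0 0 0.157 0; 0.005 0.033 -0.004 0 0 0.157 0; 0.01 0.031 -0.003 0 0 0.158 0; 0 0 0 0 0 0 0; 0 0 0 0 0 0 0"
}}

```text
time_s: 31.48
position: [0.5955, -0.1107, 0.1154]
tool_rot: [[0.016, 1.0, -0.002], [1.0, -0.016, 0.001], [0.0, -0.002, -1.0]]
ft_force: [-0.0, 0.3, 0.5]
grip_width: 0.0201
gripper_force: 26.6
```

```bash
python3 - <<'E'
from h import *
c=viewer.calibration('wrist');im,d=shot('wrist','wr10.png');wp('pen_tray',0,c);wp('marker',.115,c);wp('ball_pen',.01,c)
E
python3 plan.py .5985,-.111,.05,-1,0 .5985,-.111,.0175,-1,0,3
```

```text
pen_tray 0.87 [231. 197.] [ 0.5735 -0.1134  0.    ]
marker 0.78 [259. 246.] [ 0.5979 -0.1088  0.115 ]
ball_pen 0.69 [202. 203.] [ 0.5485 -0.1151  0.01  ]
at [ 0.5958 -0.1111  0.1163] -1.04 grip 0.0198 t 31.675 F [-0.3  0.3 -0.7]
0 0.001 0.033 0 0 0 0; 0 0.002 0.033 0 0 -0.001 0; 0 0 0.011 0 0 0 0; 0 0 0.011 0 0 0 0; 0 0 0.011 0 0 0 0
```

View pics/wr10.png

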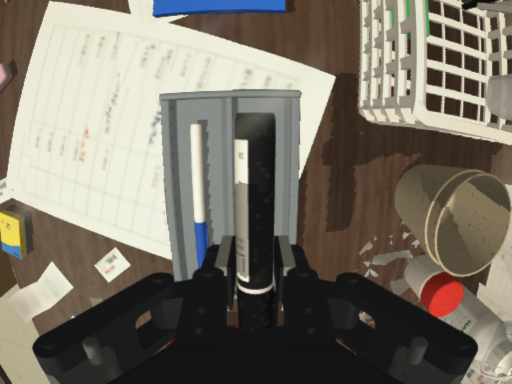

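Emit:
{"method": "move_arm", "body": {
  "plan": "0 0.001 0.033 0 0 0 0; 0 0.002 0.033 0 0 0 0; 0 0 0.011 0 0 0 0; 0 0 0.011 0 0 0 0; 0 0 0.011 0 0 0 0; 0 0 0 0 0 0 0; 0 0 0 0 0 0 0.025; 0 0 0 0 0 0 0.03; 0 0 0 0 0 0 0.03; 0 0 -0.02 0 0 0 0.035; 0 0 -0.06 0 0 0 0.04; 0 0 -0.06 0 0 0 0.05"
}}

```text
time_s: 33.17
position: [0.5991, -0.1106, 0.1589]
tool_rot: [[0.018, 1.0, -0.001], [1.0, -0.018, 0.0], [0.0, -0.001, -1.0]]
ft_force: [0.8, 0.7, 0.8]
grip_width: 0.05
gripper_force: 0.0
```

Emit:
{"method": "move_arm", "body": {
  "plan": "-0.04 -0.03 -0.04 0 0 0 0.05; 0 -0.04 -0.03 0 0 0 0.05; 0 -0.04 0 0 0 0 0.05; 0 0 0 0 0 0 0.05; 0 0 0 0 0 0 0.05; 0 0 0 0 0 0 0.05"
}}

```text
time_s: 33.92
position: [0.4902, -0.1478, 0.226]
tool_rot: [[0.018, 1.0, -0.0], [1.0, -0.018, 0.0], [0.0, -0.0, -1.0]]
ft_force: [-0.2, -0.2, 0.5]
grip_width: 0.0501
gripper_force: 0.0
```

```bash
python3 - <<'E'
from h import *
c=viewer.calibration('wrist');im,d=shot('wrist','wr11.png')
for k,z in dict(pen_tray=0,marker=.01,ball_pen=.01,black_tape=.009,tape_nest=0,red_cell=.009,green_cell=.01,glue_bottle=0).items(): wp(k,z,c)
a=im;b,_=shot('side');cv2.imwrite('pics/end.png',cv2.resize(np.hstack([a[:, :],b[90:,150:330][:294].repeat(1,0) if 0 else cv2.resize(b[90:330,180:340],(256,384))]),(768,384))[:,:,::-1])
print(env.observe()['time_s'])
E
```

```text
pen_tray 0.66 [321. 145.] [ 0.5745 -0.1141  0.    ]
pen_tray 0.44 [344. 141.] [ 0.6049 -0.1094  0.    ]
marker 0.67 [345. 146.] [ 0.6033 -0.1139  0.01  ]
ball_pen 0.72 [300. 141.] [ 0.5462 -0.1091  0.01  ]
black_tape 0.34 [300. 141.] [ 0.5465 -0.1088  0.009 ]
red_cell 0.42 [307. 281.] [ 0.5613 -0.304   0.009 ]
34.425
```

View pics/end.png

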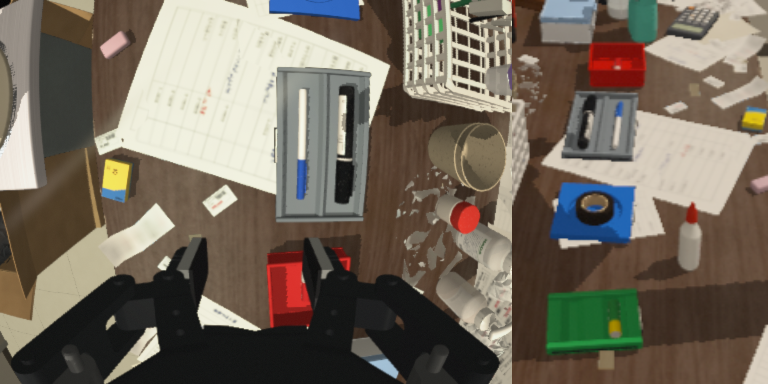

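```bash
python3 -c "
from rig import env
print(env.close_job())"
```

```text
the job is handed in; nothing more can be done
None
```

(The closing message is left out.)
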